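# Pull the left-hand bolt with the test nut

## Robot

A 6-joint arm with a two-finger parallel gripper is mounted at the origin on a cart in front of the work surface, level with it; the furniture and walls round the work are solid. World frame = base frame: x ahead of the robot, y to its left, z up, the work surface at z = 0. Lengths are in m, angles in rad, forces in N, time in s.
With the tool pointing down it reaches from about 0.375 to 0.9 m from the base axis. Payload 3.1 kg.
Tool frame: the origin (TCP) lies midway between the tips of the shut fingers; the grasp point (between the pads) lies 19 mm behind it; x points along the fingers, y is the direction in which the jaws open and shut, and the axes are right-handed (so a half turn about x gives the same grasp; the last joint's range is limited). The gripper opens to 87 mm and grips with 3 to 60 N. Pads are 19 mm wide; open, the fingers measure 117 mm over their backs; the gripper's body (75 mm by 190 mm) begins 51 mm behind the grasp point.
Start: joints at [1.012, 0.527, 1.433, -0, 1.181, -0.178], TCP at [0.232, 0.58, 0.223] pointing down, gripper open.
Joint ranges: [-3.08, 3.08], [-0.75, 2.2], [0.22, 2.44], [-1.43, 4.57], [0, 2.65], [-2.85, 2.85]. Speed limits (rad/s): [2.79, 2.79, 3.14, 3.14, 3.14, 3.14].

## Interface

Orientations are given as a unit quaternion [x, y, z, w].
In Python, from rig import get_obs, imaging, robot gives the robot as it stands.
- The arm moves only by the shell command python3 -m inch 'ROWS' [FORCE]. ROWS is JSON, a list of rows, each a list of 3 entries, a list of its own where there are three numbers: the finger opening in mm, from 0 to 87, then the shift along the tool's x, y, z in mm, then the turn, a rotation vector about the tool's x, y, z in degrees. In form: [[grip, [dx, dy, dz], [wx, wy, wz]], ...]. A call has 1 to 12 rows; each row shifts and turns the pose as measured when the row begins, along the tool's axes as they then stand; what a row does not reach is not made up. A row lasts 1/8 s, in which the tool goes at most 62.5 mm and 10.7 degrees, less where a joint would pass 70% of its speed; a pose out of reach is approached as far as the arm can. A call with a gripper value outside its range is refused whole. The fingers move at their own pace and stop on an object; FORCE is the grip in N (left out, the last holds). Time passes only in rows, so rows that do not move let the fingers close. It gives the time, the measured TCP pose, the force and the opening at its end, in the units of the state.
- get_obs(): the state, without advancing time (a new reading comes with each control period).
- imaging.camera(name): name is "scene" or "top" or "wrist"; returns the picture (480x640x3 uint8, red, green, blue); there is no depth.
- imaging.camera_params(name): a dict with "camera_matrix" (3x3 intrinsics, pixels), "xyz" and "rotation" of the camera in the world. Camera axes: x right, y down, z forward; pixel columns grow to the right and rows downward; lengths in m; the calibration is good to about 2 mm. A picture is of the moment at which its call begins: read the wrist's pose just before it. camera_params takes no time and is no camera call; for the wrist camera it gives the pose at the moment of the call.
- robot.hand_in(): hands the job in, once; it reports no verdict.
Trained networks look in the newest picture that a camera, given by its name, has taken for a name from the list of things; names that differ only in an ending like _2 or _b are one class to them, and where a whole thing is asked for, a point or a joint stands for the part that bears it (a point fixed in the world has none). Each returns a list of dicts, best first, with "confidence" (0 to 1); they miss things now and then, are a little off and sometimes report something else, mostly with a low value. They report only what shows in the picture. A call takes as long as a camera call. They do not tell look-alikes from the thing itself.
- imaging.cut_out(camera, target): "pixels" (480x640 bool, what is visible of it) and "box" ([centre column, centre row, width, height] in pixels, round what is visible of it).
- imaging.tip_of(camera, target): "pixel" ([column, row] in pixels: a listed point, or the origin of a listed thing).
The state is a dict: "time": time; "q": joint angles; "joint_velocities": joint speeds; "joint_torque": joint torques, N m; "position": TCP position; "tool_rot": TCP orientation; "ft_force": force on the tool from outside, world axes, zero at the start; "moment": the same for the moment, N m; "grip_width": finger opening in m.
Only numpy, scipy, OpenCV 4.12 (cv2) and the standard library are available. Lean on these libraries where they do the work, as an engineer would, in place of code of your own. Each camera call takes 0.05 s, during which the arm holds its last target. There are 200 camera calls.

## Task

Three look-alike clamp bolts stand on their heads in the aluminium nest, but one has a left-hand thread: find it by trying the loose left-hand test nut on them (it runs on anticlockwise seen from above; never force it). Run the nut on that bolt all the way down to the end of the thread while the bolt stands in the nest, then take this bolt out with the nut still on it and stand it upright on its head in the empty grey tray. Leave the two right-hand bolts standing in the nest, and the blue box, the pliers and the knurled disc where they are.

Things in the scene. Friction and masses are not known exactly. Their poses are not given: they have to be found in the camera images.
- nut_mid (a point): centre of the test nut, 13 mm above its underside: dark steel left-hand hexagon nut, 36 mm across flats (41.6 across corners), 26 mm high, lying flat on the bench, notched round its corners at half height; 0.09 kg. z up along the bore; flats face along x and every 60 degrees from it. Bore 26.6 mm wide, with three ridges inside, 20.6 mm over their tips, the lowest 9 mm above the underside
- bolt_a_mid (a point): centre of a steel bolt, one of three alike but for the hand of the thread (one left, two right, not told which), 43 mm above the underside of its head and 43 mm below its end; 86 mm long, 0.25 kg, z up along the axis. From below: hexagon head 14 mm high, 36 mm across flats; plain shank 24 mm thick to 57 mm; coarse three-start thread 24 mm thick to 78 mm; smooth bevelled pilot 17 mm thick to 86 mm
- bolt_b_mid (a point): centre of another of the three bolts, 86 mm long, sizes and axes as for bolt_a; its thread may be left- or right-handed
- bolt_c_mid (a point): centre of another of the three bolts, 86 mm long, sizes and axes as for bolt_a; its thread may be left- or right-handed
- nest: aluminium bar 62 x 252 x 22 mm screwed to the bench, long along its y, origin at the centre of its underside on the bench. Three pockets 12 mm deep, at its middle and 80 mm to either side along y, hold the bolts' heads and keep them from turning (0.75 mm play a side); pocket floors are 10 mm and the bolts' ends 96 mm above the bench. The bolts lift straight out
- tray_floor (a point): the empty grey steel tray on its black rubber foot, fixed to the bench, 130 x 130 mm outside, rim 22 mm above the bench, walls 2 mm thick. Origin at the centre of its inner floor, 7 mm above the bench; x and y along its sides, z up
- bluebox: bystander: small blue parts box, 53 x 70 x 43 mm; origin at the centre of its underside
- plier: bystander: combination pliers lying on the bench, 142 x 57 x 11 mm; origin at the centre of the underside, x along the tool
- disc: bystander: knurled steel disc lying flat, 34 mm in diameter, 8 mm high; origin at the centre of its underside
- nut: the nut, origin at the centre of its underside. It runs on anticlockwise from above, 30 mm a turn (7.2 mm in 1.5 rad), catching at nearly any angle (if starts meet end to end: lift, turn a little, retry), 2.7 mm axial play; let go, it stays put. Set on any bolt its centre first rests 32 to 43 mm above the bolt's centre. On the left-hand bolt it goes down as it turns until the thread ends at 19.5 mm. On the others it only rides up and down by 5 mm, not below 36 mm
- bolt_a: bolt_a as a body, origin at the centre of the underside of its head, z up along its axis
- bolt_b: bolt_b as a body, origin at the centre of the underside of its head, z up along its axis
- bolt_c: bolt_c as a body, origin at the centre of the underside of its head, z up along its axis
There are look-alikes about, which are no part of the job. What is meant by the nut is not pink or white, and is the smaller of those in its own colour.

How it is judged:
On the way:
1. the nut is run down to the end of the thread (within 4 mm) on the bolt that takes it, while this bolt stands in the nest (((horizontal distance between nut_mid and bolt_a_mid below 0.004 m and z of nut_mid in the frame of bolt_a_mid below 0.0235 m and distance of bolt_a_mid from where it was at the start of the episode below 0.008 m) or (horizontal distance between nut_mid and bolt_b_mid below 0.004 m and z of nut_mid in the frame of bolt_b_mid below 0.0235 m and distance of bolt_b_mid from where it was at the start of the episode below 0.008 m) or (horizontal distance between nut_mid and bolt_c_mid below 0.004 m and z of nut_mid in the frame of bolt_c_mid below 0.0235 m and distance of bolt_c_mid from where it was at the start of the episode below 0.008 m))), for 0.2 s.
At the end, for the whole second after the job is handed in: The left-hand bolt (the only one the nut runs onto) stands upright (within 0.1 rad) on its head on the tray's floor, with the nut still on its thread (within 9 mm of the end of the thread); the other two bolts stand in the nest where they stood (within 8 mm, 0.12 rad) (((x of bolt_a_mid in the frame of tray_floor between -0.048 and 0.048 m and y of bolt_a_mid in the frame of tray_floor between -0.048 and 0.048 m and z of bolt_a_mid in the frame of tray_floor between 0.039 and 0.047 m and angle between bolt_a_mid's own z axis and vertical below 0.1 rad and horizontal distance between nut_mid and bolt_a_mid below 0.005 m and z of nut_mid in the frame of bolt_a_mid below 0.0285 m and distance of each of bolt_b_mid, bolt_c_mid from where it was at the start of the episode below 0.008 m and angle between each of bolt_b_mid, bolt_c_mid's own z axis and vertical below 0.12 rad) or (x of bolt_b_mid in the frame of tray_floor between -0.048 and 0.048 m and y of bolt_b_mid in the frame of tray_floor between -0.048 and 0.048 m and z of bolt_b_mid in the frame of tray_floor between 0.039 and 0.047 m and angle between bolt_b_mid's own z axis and vertical below 0.1 rad and horizontal distance between nut_mid and bolt_b_mid below 0.005 m and z of nut_mid in the frame of bolt_b_mid below 0.0285 m and distance of each of bolt_a_mid, bolt_c_mid from where it was at the start of the episode below 0.008 m and angle between each of bolt_a_mid, bolt_c_mid's own z axis and vertical below 0.12 rad) or (x of bolt_c_mid in the frame of tray_floor between -0.048 and 0.048 m and y of bolt_c_mid in the frame of tray_floor between -0.048 and 0.048 m and z of bolt_c_mid in the frame of tray_floor between 0.039 and 0.047 m and angle between bolt_c_mid's own z axis and vertical below 0.1 rad and horizontal distance between nut_mid and bolt_c_mid below 0.005 m and z of nut_mid in the frame of bolt_c_mid below 0.0285 m and distance of each of bolt_a_mid, bolt_b_mid from where it was at the start of the episode below 0.008 m and angle between each of bolt_a_mid, bolt_b_mid's own z axis and vertical below 0.12 rad))); the robot touches nothing.
It fails at once if the nut is forced onto a bolt (over 60 N) (contact force between nut and bolt_a above 60 N or contact force between nut and bolt_b above 60 N or contact force between nut and bolt_c above 60 N).
It fails at once if the blue box, the pliers or the disc is pushed away (over 20 mm) (distance of any of bluebox, plier, disc from where it was at the start of the episode above 0.02 m).
It also fails if it takes over 70 s, if anything falls off the work surface, if the arm or the gripper's body presses on something with over 40 N, if the wrist force passes 120 N, or if a joint passes its speed limit or range.

## Working session

There is one attempt and no reset: what is moved stays moved. The work goes in short steps, Python scripts to look and compute and a shell command to move; the robot and the scene stay as the last step left them, time stands still between calls to the robot, and variables do not carry over. Pictures are saved under pics/ and viewed, about 8 in all and at most 12, crops included, and the job is handed in when it is done.

```bash
ls; mkdir -p pics; cat > h.py <<'E'
from rig import get_obs, imaging, robot
import numpy as np, cv2
from scipy.spatial.transform import Rotation as R
def proj(cam,P):
    c=imaging.camera_params(cam);K=np.array(c["camera_matrix"]);
    Rm=np.array(c["rotation"]); Rm=Rm if Rm.shape==(3,3) else R.from_quat(Rm).as_matrix()
    p=K@(Rm.T@(np.array(P)-np.array(c["xyz"])));return p[:2]/p[2]
def ray(cam,px):
    c=imaging.camera_params(cam);K=np.array(c["camera_matrix"])
    Rm=np.array(c["rotation"]); Rm=Rm if Rm.shape==(3,3) else R.from_quat(Rm).as_matrix()
    return np.array(c["xyz"]),Rm@np.linalg.inv(K)@[px[0],px[1],1]
def atz(r,z): o,d=r; return o+d*(z-o[2])/d[2]
def tri(*rs):
    A=0;b=0
    for o,d in rs:
        d=d/np.linalg.norm(d);M=np.eye(3)-np.outer(d,d);A=A+M;b=b+M@o
    return np.linalg.solve(A,b)
def save(cam,name,img=None):
    im=imaging.camera(cam);cv2.imwrite(f"pics/{name}.png",im[...,::-1]);return im
E
cat > s1.py <<'E'
from h import *
np.set_printoptions(precision=4,suppress=True)
o=get_obs();print(o)
for cam in("scene","top"):
    save(cam,cam+"1");print(cam,imaging.camera_params(cam))
    for t in("nut_mid","bolt_a_mid","nest","tray_floor","bluebox","plier","disc"):
        print(t,[(np.round(r["pixel"],1).tolist(),round(r["confidence"],2)) for r in imaging.tip_of(cam,t)][:6])
E
python3 s1.py
```

```text
pics
{'time': 0.0, 'q': array([ 1.0125,  0.5285,  1.4339, -0.    ,  1.1814, -0.1785]), 'joint_velocities': array([ 0.0002, -0.0011, -0.0005,  0.0001,  0.0004,  0.0009]), 'joint_torque': array([ -0.0001, -44.0044, -17.6591,   0.0632,   0.0584,  -0.0002]), 'position': array([0.2313, 0.5799, 0.2216]), 'tool_rot': array([ 0.1327,  0.6947, -0.1342,  0.6941]), 'ft_force': array([-0.2093, -0.3559,  0.4152]), 'moment': array([-0.0254,  0.0211, -0.0151]), 'grip_width': 0.087190813284775}
scene {'camera_matrix': array([[494.5384,   0.    , 328.4485],
       [  0.    , 494.5384, 236.9989],
       [  0.    ,   0.    ,   1.    ]]), 'xyz': array([-0.0538, -0.2308,  0.8815]), 'rotation': array([ 0.8153, -0.4747,  0.1736, -0.2825])}
nut_mid [([202.4, 237.2], 0.82), ([236.6, 249.9], 0.76), ([237.9, 210.6], 0.62), ([177.2, 216.1], 0.56)]
bolt_a_mid [([305.2, 236.1], 0.91)]
nest [([343.3, 252.8], 0.91)]
tray_floor [([484.5, 370.6], 0.92), ([203.6, 237.8], 0.32)]
bluebox [([324.5, 182.3], 0.74)]
plier [([268.7, 300.2], 0.84)]
disc [([375.0, 348.9], 0.67)]
top {'camera_matrix': array([[615.5305,   0.    , 314.5171],
       [  0.    , 615.5305, 248.3266],
       [  0.    ,   0.    ,   1.    ]]), 'xyz': array([0.2576, 0.0611, 1.5284]), 'rotation': array([-0.6978,  0.7094, -0.0706,  0.0703])}
nut_mid [([195.2, 301.0], 0.75), ([210.9, 265.2], 0.74), ([163.9, 305.2], 0.62), ([236.0, 305.1], 0.54)]
bolt_a_mid [([289.2, 266.0], 0.48), ([463.2, 300.4], 0.28)]
nest [([320.3, 261.6], 0.96), ([197.4, 305.6], 0.32)]
tray_floor [([467.2, 297.3], 0.71), ([318.2, 258.4], 0.56)]
bluebox [([259.8, 187.3], 0.61), ([317.8, 259.6], 0.31)]
plier [([290.5, 325.7], 0.84)]
disc [([384.4, 320.0], 0.42)]
```

View pics/scene1.png

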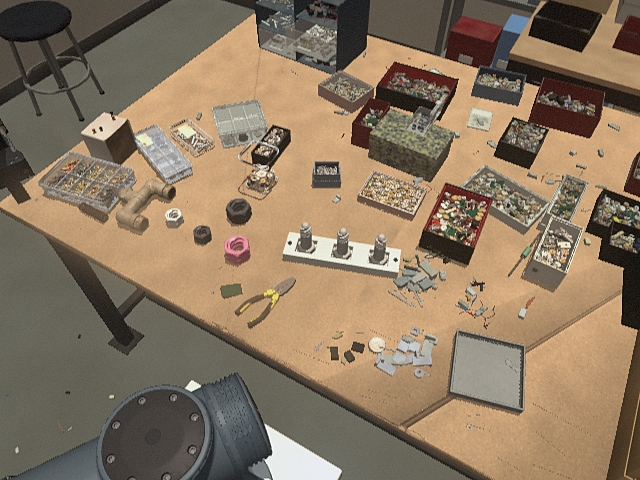

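View pics/top1.png

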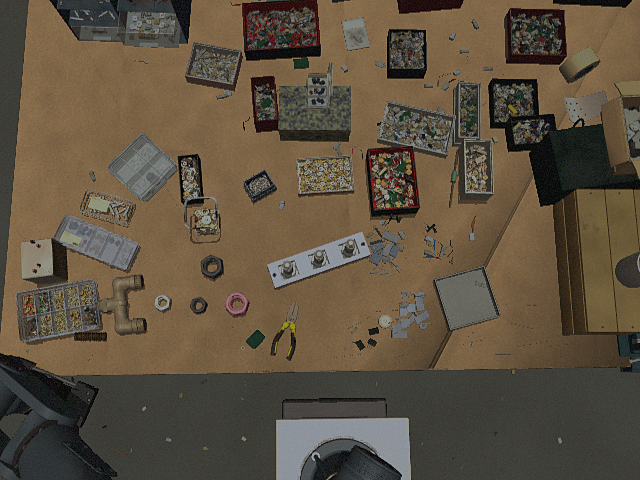

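The scene shows the smaller dark nut at scene (202,235) / top (199,305). The larger dark nut is at top (212,266), with the pink at (237,304) and the white at (163,302). The three bolts stand in the nest and the tray is at top (467,298).

```bash
cat > s2.py <<'E'
from h import *
np.set_printoptions(precision=4,suppress=True)
cs={}
for cam in("scene","top"):
    imaging.camera(cam)
    for t in("nut","bolt_a","nest","tray_floor","disc","bluebox","plier"):
        for r in imaging.cut_out(cam,t):
            if r["confidence"]<.3: continue
            m=r["pixels"].astype(np.uint8);M=cv2.moments(m,True)
            if M["m00"]<5: continue
            c=(M["m10"]/M["m00"],M["m01"]/M["m00"]);rr=cv2.minAreaRect(np.argwhere(m)[:,::-1].astype(np.float32))
            z={"nut":.02,"bolt_a":.05,"nest":.022,"tray_floor":.015,"disc":.006,"bluebox":.03,"plier":.008}[t]
            print(cam,t,round(r["confidence"],2),np.round(c,1),"w",atz(ray(cam,c),z),"corners",[atz(ray(cam,p),z)[:2].round(3).tolist() for p in cv2.boxPoints(rr)] if t in("nest","tray_floor") else np.round(r["box"],0))
# nut tri
print("nut tri",tri(ray("scene",(202.4,236)),ray("top",(198.5,305))))
print("holes?")
E
python3 s2.py
python3 - <<'E'
import cv2
a=cv2.imread("pics/scene1.png")[205:285,270:420];b=cv2.imread("pics/top1.png")[225:300,260:380]
a=cv2.resize(a,(750,400)[:2],interpolation=cv2.INTER_CUBIC)[:300*400//300];b=cv2.resize(b,(480,300),interpolation=cv2.INTER_CUBIC)
import numpy as np
c=np.zeros((600,750,3),np.uint8);c[:300]=cv2.resize(a,(750,300)) if 0 else a[:300];c[300:,:480]=b
cv2.imwrite("pics/c1.png",c)
E
```

```text
scene nut 0.84 [238.6 210.4] w [0.5202 0.3157 0.02  ] corners [238. 212.  22.  24.]
scene nut 0.79 [236.4 249.1] w [0.4253 0.2535 0.02  ] corners [237. 249.  27.  31.]
scene nut 0.59 [202.2 233.7] w [0.4226 0.345  0.02  ] corners [203. 236.  21.  22.]
scene nut 0.5 [173.8 217. ] w [0.4293 0.4322 0.02  ] corners [174. 217.  17.  19.]
scene bolt_a 0.86 [379.1 250.1] w [ 0.5565 -0.0257  0.05  ] corners [376. 247.  19.  32.]
scene bolt_a 0.68 [305.8 239.1] w [0.5047 0.1238 0.05  ] corners [306. 239.  19.  26.]
scene bolt_a 0.55 [342.2 244.8] w [0.5301 0.0489 0.05  ] corners [342. 242.  18.  28.]
scene nest 0.85 [342.8 255.7] w [0.524  0.0429 0.022 ] corners [[0.449, 0.151], [0.523, 0.186], [0.606, -0.06], [0.53, -0.083]]
scene tray_floor 0.9 [488.2 370. ] w [ 0.4308 -0.314   0.015 ] corners [[0.344, -0.253], [0.486, -0.23], [0.526, -0.383], [0.383, -0.392]]
scene disc 0.52 [375.7 343.6] w [ 0.3799 -0.1076  0.006 ] corners [376. 347.  19.  18.]
scene bluebox 0.72 [326.5 173.5] w [0.7204 0.1941 0.03  ] corners [326. 175.  25.  28.]
scene plier 0.86 [267.8 299.1] w [0.3589 0.1285 0.008 ] co
[... 852 characters left out ...]
 297.9] w [ 0.4325 -0.315   0.015 ] corners [[0.481, -0.233], [0.519, -0.369], [0.386, -0.398], [0.349, -0.264]]
top tray_floor 0.49 [198.3 304.5] w [0.4273 0.3464 0.015 ] corners [[0.43, 0.373], [0.454, 0.349], [0.426, 0.32], [0.401, 0.344]]
top disc 0.51 [384.3 321.1] w [ 0.3798 -0.111   0.006 ] corners [385. 321.  12.  15.]
top disc 0.36 [287.8 269.2] w [0.5133 0.1257 0.006 ] corners [286. 268.  14.  16.]
top bluebox 0.61 [259.4 185.7] w [0.725 0.195 0.03 ] corners [258. 186.  30.  32.]
top plier 0.82 [287.7 329.5] w [0.3629 0.1271 0.008 ] corners [287. 329.  28.  63.]
top plier 0.68 [198.4 305.7] w [0.4249 0.3474 0.008 ] corners [198. 308.  15.  14.]
nut tri [0.4259 0.3485 0.0065]
holes?
```

View pics/c1.png

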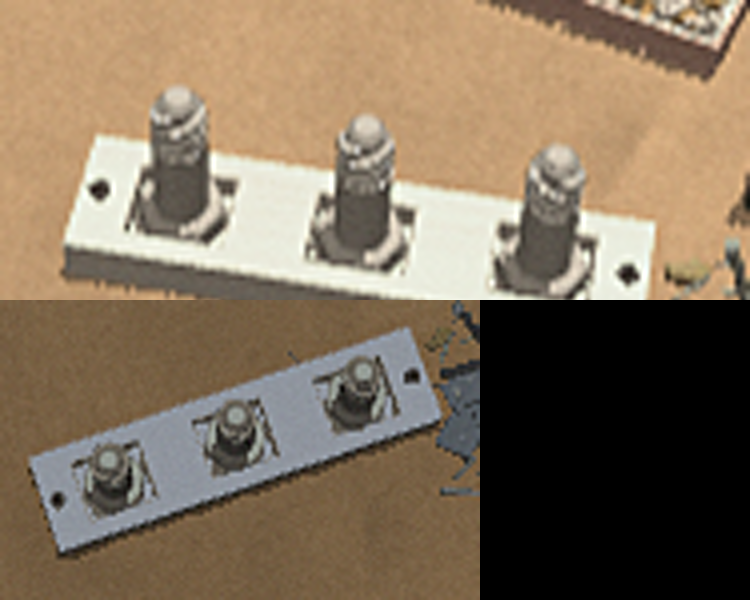

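Left and middle threads look like "/" (right-hand). The right one, at scene (382,240), looks like "\", so it is probably left-hand and I'll try it first.

```bash
cat >> h.py <<'E'
np.set_printoptions(precision=4,suppress=True)
def go(p,yaw=None):
    "shift (mm) and rotvec (deg) in tool axes to TCP p, tool down, jaw axis y at world angle yaw (deg, mod 180)"
    o=get_obs();T=R.from_quat(o["tool_rot"]);M=T.as_matrix()
    cy=np.degrees(np.arctan2(M[1,1],M[0,1]))
    y=cy if yaw is None else yaw
    y=cy+(y-cy+90)%180-90
    ya=np.array([np.cos(np.radians(y)),np.sin(np.radians(y)),0]);x=np.array([0,0,-1.]);G=np.c_[x,ya,np.cross(x,ya)]
    rv=np.degrees((T.inv()*R.from_matrix(G)).as_rotvec())
    print("t",o["time"],"pos",o["position"],"yaw",round(cy,1),"q6",o["q"][5].round(2),"f",o["ft_force"].round(1),"w",round(o["grip_width"],4))
    print("SHIFT",(M.T@(np.array(p)-o["position"])*1000).round(1),"TURN",rv.round(1),"axes x,y,z cols\n",M.round(2))
E
python3 - <<'E'
from h import *
for s,t in (((305.8,224),(288.2,263.7)),((343.2,230.6),(319.2,252.7)),((382,236.6),(351.5,242.5))):
    print(tri(ray("scene",s),ray("top",t)),atz(ray("scene",s),.096),atz(ray("top",t),.096))
c=imaging.camera_params("wrist");print(c)
o=get_obs();T=R.from_quat(o["tool_rot"]);print("cam in tool",T.inv().apply(c["xyz"]-o["position"]))
go((.425,.345,.16))
E
```

```text
[0.5096 0.1228 0.0963] [0.5082 0.1248 0.096 ] [0.5112 0.1208 0.096 ]
[0.5361 0.0489 0.0916] [0.5314 0.0491 0.096 ] [0.5365 0.0471 0.096 ]
[ 0.5591 -0.0285  0.0949] [ 0.557  -0.0271  0.096 ] [ 0.5599 -0.0302  0.096 ]
{'camera_matrix': array([[402.7799,   0.    , 319.3226],
       [  0.    , 402.7799, 236.6029],
       [  0.    ,   0.    ,   1.    ]]), 'xyz': array([0.1612, 0.6074, 0.3847]), 'rotation': array([0.8195, 0.5552, 0.0799, 0.1174])}
cam in tool [-0.1622 -0.0011 -0.0754]
t 1.6 pos [0.2317 0.5805 0.2226] yaw 68.2 q6 -0.18 f [-0.   0.3  0. ] w 0.0869
SHIFT [  62.6 -147.   266.9] TURN [0. 0. 0.] axes x,y,z cols
 [[-0.    0.37  0.93]
 [-0.    0.93 -0.37]
 [-1.   -0.    0.  ]]
```

```bash
python3 -m inch '[[87,[0,-28,51],[0,0,0]],[87,[0,-28,51],[0,0,0]],[87,[0,-28,51],[0,0,0]],[87,[0,-28,51],[0,0,0]],[87,[0,-28,51],[0,0,0]],[87,[30,0,0],[0,0,0]],[87,[0,0,0],[0,0,0]]]' 20
cat > s3.py <<'E'
from h import *
import sys
go((.425,.345,.16))
im=save("wrist",sys.argv[1])
for t in("nut","nut_mid"):
    for r in (imaging.cut_out if t=="nut" else imaging.tip_of)("wrist",t):
        if t=="nut":
            ps=np.argwhere(r["pixels"])[:,::-1];print("cut",r["confidence"],ps.mean(0),"world@.02",atz(ray("wrist",ps.mean(0)),.02))
        else: print("tip",r["confidence"],r["pixel"],"world@.013",atz(ray("wrist",r["pixel"]),.013))
E
python3 s3.py w1
```

```text
time: 2.48
position: [0.4248, 0.3516, 0.1933]
tool_rot: [0.135, 0.693, -0.131, 0.696]
ft_force: [-0.9, 0.4, 0.3]
grip_width: 0.0869
t 2.475 pos [0.4248 0.3516 0.1933] yaw 68.4 q6 -0.71 f [-0.9  0.4  0.3] w 0.0869
SHIFT [33.2 -6.3  2.5] TURN [-0.   0.2 -0.4] axes x,y,z cols
 [[ 0.01  0.37  0.93]
 [ 0.    0.93 -0.37]
 [-1.    0.01  0.  ]]
cut 0.9 [213.428  252.8534] world@.02 [0.4294 0.253  0.02  ]
cut 0.82 [414.021  182.8869] world@.02 [0.4357 0.4368 0.02  ]
cut 0.78 [314.486  212.6335] world@.02 [0.4286 0.3493 0.02  ]
cut 0.71 [319.9256 308.1756] world@.02 [0.5146 0.3204 0.02  ]
tip 0.94 [315.4, 212.9] world@.013 [0.4307 0.3499 0.013 ]
tip 0.88 [216.8, 253.1] world@.013 [0.4324 0.2535 0.013 ]
tip 0.79 [414.5, 182.1] world@.013 [0.4369 0.4392 0.013 ]
```

View pics/w1.png

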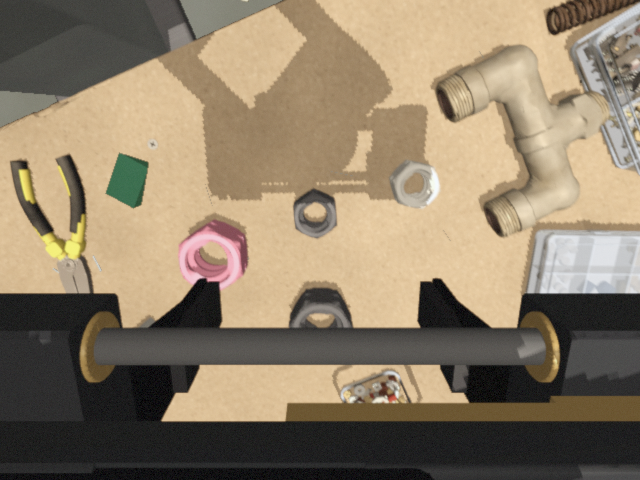

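```bash
python3 -m inch '[[56,[45,-1,5],[0,0,0]],[56,[45,0,0],[0,0,0]],[56,[45,0,0],[0,0,0]],[56,[0,0,0],[0,0,0]]]' 20
python3 - <<'E'
from h import *
save("wrist","w2");r=imaging.cut_out("wrist","nut")
go((.429,.349,.004))
for x in r:
    ps=np.argwhere(x["pixels"])[:,::-1];print(x["confidence"],ps.mean(0),x["box"],atz(ray("wrist",ps.mean(0)),.02))
im=cv2.imread("pics/w2.png")[60:360,140:500];cv2.imwrite("pics/w2c.png",cv2.resize(im,(720,600)))
E
```

```text
time: 3.12
position: [0.4359, 0.3593, 0.0641]
tool_rot: [0.136, 0.687, -0.122, 0.703]
ft_force: [0.0, -0.1, 0.3]
grip_width: 0.0586
t 3.225 pos [0.4387 0.3606 0.0673] yaw 68.9 q6 -0.71 f [0.7 0.6 0.6] w 0.057
SHIFT [ 62.8 -16.1  -6.3] TURN [-0.   1.4 -1.7] axes x,y,z cols
 [[ 0.03  0.36  0.93]
 [ 0.02  0.93 -0.36]
 [-1.    0.03  0.02]]
0.96 [290.5318 251.5606] [289.4, 251.0, 69.2, 76.2] [0.4288 0.3479 0.02  ]
0.94 [301.1945 384.8635] [301.2, 384.8, 91.6, 46.3] [0.5115 0.3211 0.02  ]
0.75 [145.5826 283.6298] [138.2, 294.2, 104.9, 73.1] [0.4167 0.2662 0.02  ]
0.64 [449.0891 206.5324] [451.0, 206.9, 81.7, 79.1] [0.4364 0.4361 0.02  ]
```

View pics/w2c.png

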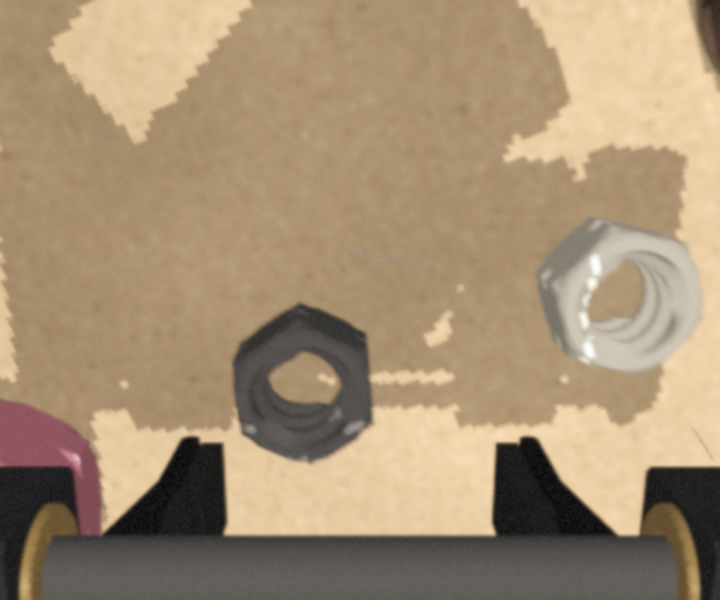

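The nut sits at crop (303,385) between the jaws but off to the left. Its flats already face the pads, and a tilt of about 2° needs correcting.

```bash
python3 -m inch '[[56,[0,-15,-6],[0,1.4,-1.7]],[56,[15,0,0],[0,0,0]],[56,[15,0,0],[0,0,0]],[56,[0,0,0],[0,0,0]]]' 20; python3 -c "
from h import *
go((.429,.348,.004))"
```

```text
time: 3.72
position: [0.4298, 0.3499, 0.0403]
tool_rot: [0.131, 0.693, -0.127, 0.697]
ft_force: [-0.1, -1.3, 0.6]
grip_width: 0.056
t 3.725 pos [0.4298 0.3499 0.0403] yaw 69.0 q6 -0.72 f [-0.1 -1.3  0.6] w 0.056
SHIFT [36.3 -2.3 -0.2] TURN [-0.   0.2 -0.3] axes x,y,z cols
 [[ 0.01  0.36  0.93]
 [ 0.    0.93 -0.36]
 [-1.    0.01  0.  ]]
```

```bash
python3 -m inch '[[56,[13,-2,0],[0,0,0]],[56,[13,0,0],[0,0,0]],[56,[9,0,0],[0,0,0]],[56,[2,0,0],[0,0,0]],[34,[0,0,0],[0,0,0]],[34,[0,0,0],[0,0,0]],[34,[0,0,0],[0,0,0]],[34,[0,0,0],[0,0,0]]]' 25; python3 -c "
from h import *
go((.429,.348,.004))"
```

```text
time: 4.72
position: [0.4288, 0.3473, 0.0006]
tool_rot: [0.13, 0.694, -0.128, 0.697]
ft_force: [-0.4, -0.4, -0.0]
grip_width: 0.0366
t 4.725 pos [0.4288 0.3473 0.0006] yaw 69.0 q6 -0.73 f [-0.4 -0.4 -0. ] w 0.0366
SHIFT [-3.4  0.7 -0. ] TURN [-0.   0.2 -0.2] axes x,y,z cols
 [[ 0.    0.36  0.93]
 [ 0.    0.93 -0.36]
 [-1.    0.    0.  ]]
```

```bash
python3 -m inch '[[34,[-25,0,0],[0,0,0]],[34,[-25,0,0],[0,0,0]],[34,[-25,0,0],[10.5,0,0]],[34,[-25,0,0],[10.5,0,0]],[34,[-25,0,0],[10.5,0,0]],[34,[-25,0,0],[10.5,0,0]],[34,[0,0,0],[10.5,0,0]],[34,[0,0,0],[10.5,0,0]],[34,[0,0,0],[10.5,0,0]],[34,[0,0,0],[10.5,0,0]],[34,[0,0,0],[10.5,0,0]],[34,[0,0,0],[10.5,0,0]]]' 25; python3 -c "
from h import *
go((.559,-.029,.14))"
```

```text
time: 6.22
position: [0.4271, 0.3481, 0.1538]
tool_rot: [0.639, 0.308, -0.635, 0.306]
ft_force: [-0.7, -0.5, 0.8]
grip_width: 0.036
t 6.225 pos [0.4271 0.3481 0.1538] yaw -38.5 q6 1.15 f [-0.7 -0.5  0.8] w 0.036
SHIFT [ 12.8 338.2 212.9] TURN [ 0.  -0.3 -0. ] axes x,y,z cols
 [[ 0.    0.78 -0.62]
 [ 0.   -0.62 -0.78]
 [-1.    0.   -0.  ]]
```

```bash
python3 -m inch '[[34,[0,48,30],[0,0,0]],[34,[0,48,30],[0,0,0]],[34,[0,48,30],[0,0,0]],[34,[0,48,30],[0,0,0]],[34,[0,48,30],[0,0,0]],[34,[0,48,30],[0,0,0]],[34,[0,0,0],[0,0,0]]]' 25; python3 -c "
from h import *
go((.559,-.029,.15))"
```

```text
time: 7.1
position: [0.546, 0.0204, 0.1522]
tool_rot: [0.641, 0.308, -0.633, 0.307]
ft_force: [-0.6, 0.4, -1.5]
grip_width: 0.0363
t 7.1 pos [0.546  0.0204 0.1522] yaw -38.4 q6 0.49 f [-0.6  0.4 -1.5] w 0.0363
SHIFT [ 2.1 40.9 30.7] TURN [ 0.  -0.6 -0.2] axes x,y,z cols
 [[ 0.01  0.78 -0.62]
 [ 0.01 -0.62 -0.78]
 [-1.    0.   -0.01]]
```

```bash
python3 -m inch '[[34,[0,0,0],[10.6,0,0]],[34,[0,0,0],[10.6,0,0]],[34,[0,0,0],[10.6,0,0]],[34,[0,0,0],[10.6,0,0]],[34,[0,0,0],[10.6,0,0]],[34,[0,0,0],[10.6,0,0]],[34,[0,0,0],[10.6,0,0]],[34,[0,0,0],[10.6,0,0]],[34,[0,0,0],[10.6,0,0]],[34,[0,0,0],[10.6,0,0]],[34,[0,0,0],[10.6,0,0]],[34,[0,0,0],[0,0,0]]]' 25; cat > s4.py <<'E'
from h import *
import sys
go((.559,-.029,.15))
save("wrist",sys.argv[1])
for t in("bolt_a","nut"):
  for r in imaging.cut_out("wrist",t):
    ps=np.argwhere(r["pixels"])[:,::-1];print(t,r["confidence"],ps.mean(0),r["box"])
for z,P in(("c",(.559,-.029,.096)),("b",(.5355,.048,.096)),("a",(.51,.1225,.096))): print("expect",z,proj("wrist",P))
E
python3 s4.py w3
```

```text
time: 8.6
position: [0.5351, 0.0357, 0.149]
tool_rot: [-0.588, 0.384, 0.596, 0.39]
ft_force: [-0.3, -0.1, -0.7]
grip_width: 0.0362
t 8.6 pos [0.5351 0.0357 0.149 ] yaw -156.3 q6 2.57 f [-0.3 -0.1 -0.7] w 0.0362
SHIFT [ -2.    4.1 -68.8] TURN [0.  0.9 0.1] axes x,y,z cols
 [[-0.01 -0.92 -0.4 ]
 [ 0.01 -0.4   0.92]
 [-1.   -0.    0.02]]
bolt_a 0.97 [323.0222 131.8857] [322.9, 133.3, 52.4, 58.6]
bolt_a 0.97 [313.1521 236.8869] [314.9, 253.1, 49.1, 77.8]
bolt_a 0.73 [318.613  293.4035] [320.2, 288.4, 94.4, 75.8]
bolt_a 0.72 [302.1001 378.3453] [301.1, 357.2, 35.7, 90.1]
nut 0.86 [318.4209 293.3495] [319.5, 290.6, 96.6, 71.5]
expect c [328.7497 139.1261]
expect b [311.5081 281.6006]
expect a [301.8799 395.8624]
```

View pics/w3.png

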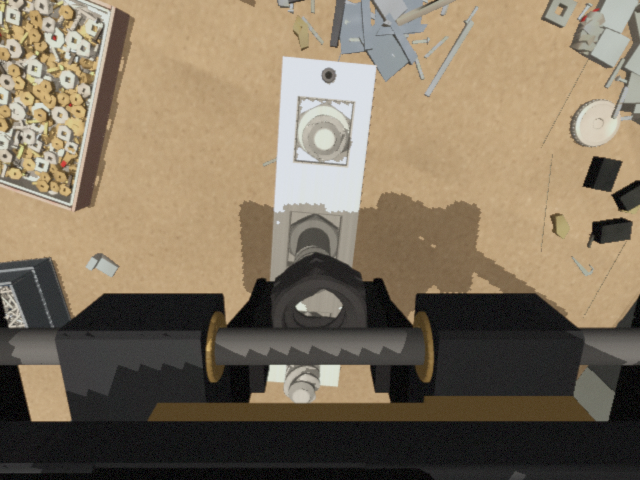

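```bash
python3 - <<'E'
from h import *
o=get_obs();M=R.from_quat(o["tool_rot"]).as_matrix();p=o["position"]
for h in(0,.013,.026):print("nut",h,proj("wrist",p-M[:,0]*h))
print("nut corner near cam, top", proj("wrist",p-M[:,0]*.025-M[:,2]*.0208), "bottom",proj("wrist",p-M[:,0]*.001-M[:,2]*.0208))
for u in((323,138),(323,136),(325,138)):print(atz(ray("wrist",u),.096))
im=cv2.imread("pics/w3.png")
c=np.zeros((600,800,3),np.uint8)
c[:,:400]=cv2.resize(im[90:180,293:353],(400,600),interpolation=cv2.INTER_CUBIC)
c[:,400:]=cv2.resize(im[240:405,265:375],(400,600),interpolation=cv2.INTER_CUBIC)
cv2.imwrite("pics/c3.png",c)
E
```

```text
nut 0 [320.4334 305.1555]
nut 0.013 [320.4844 319.2067]
nut 0.026 [320.5438 335.5516]
nut corner near cam, top [320.5907 283.7159] bottom [320.4785 261.525 ]
[ 0.562  -0.0283  0.096 ]
[ 0.5624 -0.0292  0.096 ]
[ 0.561  -0.0287  0.096 ]
```

View pics/c3.png

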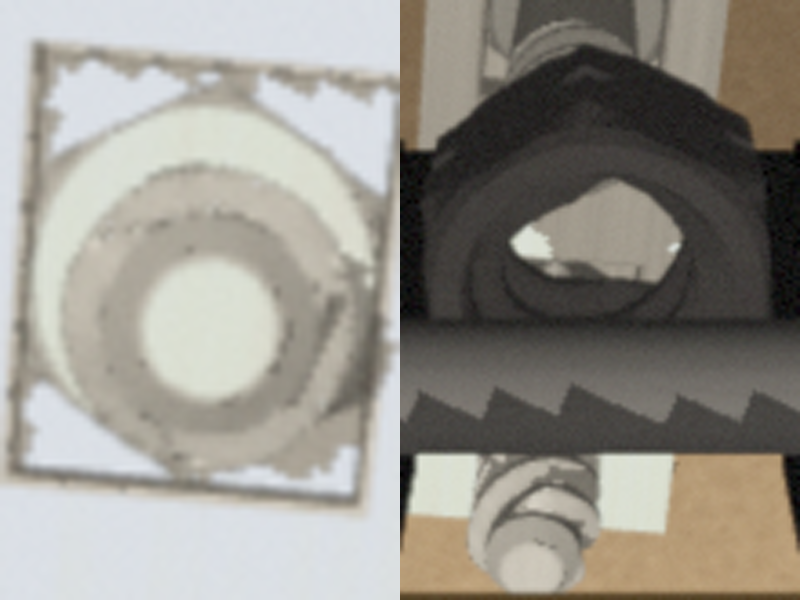

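```bash
python3 - <<'E'
from h import *
from scipy.optimize import least_squares
o=get_obs();M=R.from_quat(o["tool_rot"]).as_matrix();p=o["position"]
r=max([x for x in imaging.cut_out("wrist","nut")],key=lambda x:x["confidence"]) 
m=r["pixels"].astype(np.uint8);print(r["confidence"],r["box"])
ys,xs=np.where(m)
# upper silhouette
cols=np.arange(274,366,4);up=np.array([ys[xs==c].min() if (xs==c).any() else np.nan for c in cols]);print(list(zip(cols,up)))
def hull(dy,dz,dx,yaw):
    P=[]
    for h in(0,.026):
        for k in range(6):
            a=np.radians(60*k+yaw);P.append(proj("wrist",p+M@[-h+dx,dy+.0208*np.sin(a),dz-.0208*np.cos(a)]))
    return cv2.convexHull(np.array(P,np.float32))[:,0]
def upper(H):
    out=np.full(len(cols),400.)
    for i in range(len(H)):
        a,b=H[i],H[(i+1)%len(H)]
        if abs(a[0]-b[0])<1e-6: continue
        t=(cols-a[0])/(b[0]-a[0]);k=(t>=0)&(t<=1);out[k]=np.minimum(out[k],(a+(b-a)*t[:,None])[k,1])
    return out
ok=~np.isnan(up)
for dx in(-.002,0,.002):
    best=min(((np.nanmean(np.abs(upper(hull(dy,dz,dx,w))-up)[ok]),dy,dz,w) for dy in np.arange(-.003,.0031,.001) for dz in np.arange(-.008,.0041,.001) for w in(-6,-3,0,3,6)))
    print(dx,best)
E
```

```text
0.86 [319.5, 290.6, 96.6, 71.5]
[(np.int64(274), np.int64(283)), (np.int64(278), np.int64(276)), (np.int64(282), np.int64(273)), (np.int64(286), np.int64(269)), (np.int64(290), np.int64(267)), (np.int64(294), np.int64(264)), (np.int64(298), np.int64(261)), (np.int64(302), np.int64(259)), (np.int64(306), np.int64(256)), (np.int64(310), np.int64(255)), (np.int64(314), np.int64(253)), (np.int64(318), np.int64(253)), (np.int64(322), np.int64(254)), (np.int64(326), np.int64(256)), (np.int64(330), np.int64(257)), (np.int64(334), np.int64(258)), (np.int64(338), np.int64(260)), (np.int64(342), np.int64(261)), (np.int64(346), np.int64(263)), (np.int64(350), np.int64(266)), (np.int64(354), np.int64(271)), (np.int64(358), np.int64(272)), (np.int64(362), np.int64(280))]Traceback (most recent call last):
  File "<stdin>", line 24, in <module>
  File "<stdin>", line 24, in <genexpr>
  File "<stdin>", line 13, in hull
  File "h.py", line 5, in proj
    c=imaging.camera_params(cam);K=np.array(c["camera_matrix"]);
ValueError: time passes only in moves, steps and waits
```

```bash
python3 - <<'E'
from h import *
o=get_obs();M=R.from_quat(o["tool_rot"]).as_matrix();p=o["position"]
C=imaging.camera_params("wrist");K=C["camera_matrix"];Rm=R.from_quat(C["rotation"]).as_matrix()
def pj(P):
    q=K@(Rm.T@(P-C["xyz"]));return q[:2]/q[2]
cols=np.arange(278,362,4);up=np.array([276,273,269,267,264,261,259,256,255,253,253,254,256,257,258,260,261,263,266,271,272])
def hull(dy,dz,dx,yaw):
    P=[pj(p+M@[-h+dx,dy+.0208*np.sin(a),dz-.0208*np.cos(a)]) for h in(0,.026) for a in np.radians(60*np.arange(6)+yaw)]
    return cv2.convexHull(np.array(P,np.float32))[:,0]
def upper(H):
    out=np.full(len(cols),400.)
    for i in range(len(H)):
        a,b=H[i],H[(i+1)%len(H)]
        if abs(a[0]-b[0])<1e-6: continue
        t=(cols-a[0])/(b[0]-a[0]);k=(t>=0)&(t<=1);out[k]=np.minimum(out[k],(a+(b-a)*t[:,None])[k,1])
    return out
for dx in(-.002,0,.002):
    best=min(((np.mean(np.abs(upper(hull(dy,dz,dx,w))-up)),dy,dz,w) for dy in np.arange(-.003,.0031,.001) for dz in np.arange(-.008,.0041,.001) for w in(-6,-3,0,3,6)))
    print(dx,best,hull(*best[1:3],dx,best[3]).round(0).tolist())
# bolt c end as seen, in tool axes
q=Rm@np.linalg.inv(K)@[324.5,139.2,1];P=C["xyz"]+q*(.096-C["xyz"][2])/q[2];print(P,M.T@(P-p)*1000)
E
```

```text
-0.002 (np.float64(1.0919733095739257), np.float64(-0.001), np.float64(-0.005), -6) [[368.0, 346.0], [323.0, 374.0], [274.0, 355.0], [266.0, 306.0], [274.0, 278.0], [313.0, 251.0], [358.0, 270.0], [364.0, 296.0]]
0 (np.float64(1.1785758162437652), np.float64(0.0), np.float64(-0.005), -6) [[370.0, 344.0], [326.0, 371.0], [277.0, 352.0], [269.0, 303.0], [276.0, 277.0], [315.0, 250.0], [360.0, 269.0], [366.0, 294.0]]
0.002 (np.float64(1.0423424619562403), np.float64(-0.001), np.float64(-0.004), -6) [[367.0, 343.0], [323.0, 370.0], [275.0, 352.0], [267.0, 303.0], [275.0, 277.0], [313.0, 251.0], [357.0, 269.0], [363.0, 294.0]]
[ 0.5611 -0.0283  0.096 ] [ 52.205    2.17   -68.8323]
```

```bash
python3 -m inch '[[34,[0,1.5,-32],[0,0.9,0]],[34,[0,1.5,-33],[0,0,0]],[34,[0,0,0],[0,0,0]]]' 25; python3 -c "
from h import *
o=get_obs()
go((.5605,-.0265,.10))"
```

```text
time: 9.18
position: [0.5597, -0.0265, 0.1488]
tool_rot: [0.594, -0.385, -0.592, -0.386]
ft_force: [0.2, 0.6, -0.4]
grip_width: 0.0364
t 9.175 pos [ 0.5597 -0.0265  0.1488] yaw -156.0 q6 2.48 f [ 0.2  0.6 -0.4] w 0.0364
SHIFT [48.8 -0.6 -0.3] TURN [-0.  -0.1  0.1] axes x,y,z cols
 [[ 0.   -0.91 -0.41]
 [-0.   -0.41  0.91]
 [-1.   -0.   -0.  ]]
```

```bash
python3 -m inch '[[34,[15,0,2],[0,0,0]],[34,[15,0,0],[0,0,0]],[34,[14,0,0],[0,0,0]],[34,[0,0,0],[0,0,0]]]' 25; python3 - <<'E'
from h import *
go((.559,-.0265,.08))
im1=save("scene","s5")[190:270,340:420];im2=save("wrist","w5")[230:410,230:410]
c=np.hstack([cv2.resize(im1,(400,400),interpolation=cv2.INTER_CUBIC),cv2.resize(im2,(400,400))]);cv2.imwrite("pics/c5.png",c[...,::-1])
E
```

```text
time: 9.68
position: [0.556, -0.0217, 0.1004]
tool_rot: [-0.592, 0.385, 0.595, 0.384]
ft_force: [-0.7, -0.1, -0.3]
grip_width: 0.0362
t 9.675 pos [ 0.556  -0.0217  0.1004] yaw -155.9 q6 2.48 f [-0.7 -0.1 -0.3] w 0.0362
SHIFT [20.4 -0.8 -5.7] TURN [-0.   0.1 -0.1] axes x,y,z cols
 [[-0.   -0.91 -0.41]
 [ 0.   -0.41  0.91]
 [-1.    0.    0.  ]]
```

View pics/c5.png

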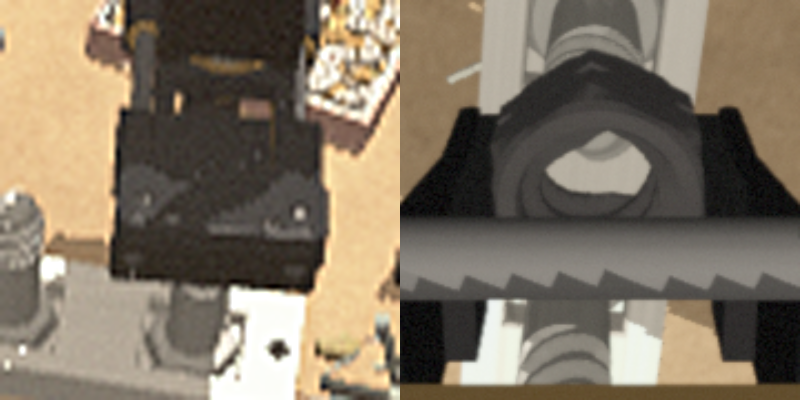

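```bash
python3 - <<'E'
from h import *
o=get_obs();M=R.from_quat(o["tool_rot"]).as_matrix();p=o["position"]
for px in((320,297.5),(320,293)):
    P=atz(ray("wrist",px),.096);print(P,M.T@(P-p)*1000)
for q in((0,0,-20.8-4.5),(0,0,-25.3),(-26,0,-4.5)): print(q,proj("wrist",p+M@np.array(q)/1000))
E
```

```text
[ 0.5577 -0.023   0.096 ] [ 5.6972 -0.1553 -1.0521]
[ 0.5586 -0.025   0.096 ] [ 5.6959 -0.1565 -3.2732]
(0, 0, -25.3) [320.4058 250.7285]
(0, 0, -25.3) [320.4058 250.7285]
(-26, 0, -4.5) [320.4699 324.9358]
```

```bash
python3 -m inch '[[34,[0,0,-3.5],[0,0,0]],[34,[0,0,0],[0,0,0]]]' 25; python3 - <<'E'
from h import *
go((.5577,-.0254,.08))
im2=save("wrist","w6")[240:340,270:370]
cv2.imwrite("pics/c6.png",cv2.resize(im2,(500,500),interpolation=cv2.INTER_CUBIC)[...,::-1])
E
```

```text
time: 10.02
position: [0.5596, -0.0256, 0.1025]
tool_rot: [0.594, -0.384, -0.593, -0.385]
ft_force: [0.8, 0.1, -0.5]
grip_width: 0.0366
t 10.025 pos [ 0.5596 -0.0256  0.1025] yaw -155.9 q6 2.47 f [ 0.8  0.1 -0.5] w 0.0366
SHIFT [22.5  1.7  1. ] TURN [-0.  -0.1  0.1] axes x,y,z cols
 [[ 0.   -0.91 -0.41]
 [ 0.   -0.41  0.91]
 [-1.   -0.   -0.  ]]
```

View pics/c6.png

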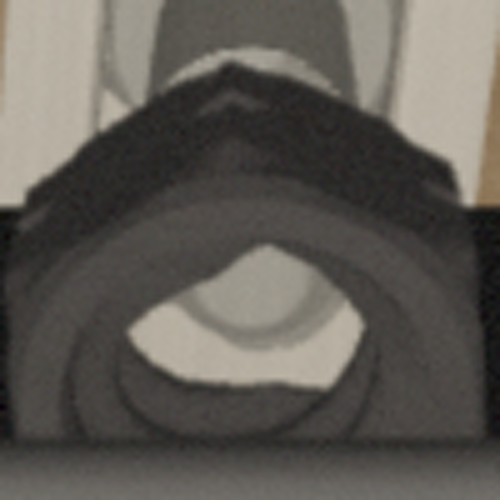

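```bash
python3 - <<'E'
from h import *
o=get_obs();M=R.from_quat(o["tool_rot"]).as_matrix();p=o["position"]
for px in((323,305),(323,309)):
    P=atz(ray("wrist",px),.096);print(P,M.T@(P-p)*1000)
print(M.T@(np.array([.5611,-.0283,.096])-p)*1000,M.T@(np.array([.559,-.029,.096])-p)*1000)
E
```

```text
[ 0.5571 -0.0232  0.096 ] [6.5631 1.2385 3.1117]
[ 0.5563 -0.0213  0.096 ] [6.5615 1.2437 5.1309]
[ 6.5714 -0.2997 -3.2187] [ 6.5665  1.9029 -2.9988]
```

```bash
python3 -m inch '[[34,[0,1.5,1],[0,0,0]],[34,[5,0,0],[0,0,0]],[34,[5,0,0],[0,0,0]],[34,[4,0,0],[0,0,0]],[34,[0,0,0],[0,0,0]]]' 25; python3 -c "
from h import *
go((.559,-.026,.08))"
```

```text
time: 10.7
position: [0.5576, -0.0253, 0.0879]
tool_rot: [0.594, -0.384, -0.593, -0.385]
ft_force: [-0.0, 0.6, -0.7]
grip_width: 0.0362
t 10.7 pos [ 0.5576 -0.0253  0.0879] yaw -155.9 q6 2.47 f [-0.   0.6 -0.7] w 0.0362
SHIFT [ 7.9 -0.9 -1.2] TURN [-0.  -0.1  0.1] axes x,y,z cols
 [[ 0.   -0.91 -0.41]
 [ 0.   -0.41  0.91]
 [-1.   -0.   -0.  ]]
```

```bash
python3 -m inch '[[34,[2.5,0,0],[0,0,0]],[34,[2.5,0,0],[0,0,0]]]' 25;python3 -m inch '[[34,[2.5,0,0],[0,0,0]],[34,[2.5,0,0],[0,0,0]]]' 25
```

```text
time: 10.95
position: [0.5579, -0.0251, 0.0829]
tool_rot: [0.594, -0.384, -0.592, -0.385]
ft_force: [-0.2, 1.5, 1.0]
grip_width: 0.0365
time: 11.2
position: [0.5592, -0.0244, 0.0807]
tool_rot: [0.595, -0.383, -0.592, -0.386]
ft_force: [-4.7, 1.7, 22.3]
grip_width: 0.0361
```

```bash
python3 -c "
from h import *
go((.559,-.026,.076))"
```

```text
t 11.2 pos [ 0.5592 -0.0244  0.0807] yaw -155.9 q6 2.47 f [-4.7  1.7 22.3] w 0.0361
SHIFT [ 4.7  0.9 -1.3] TURN [-0.  -0.1  0.4] axes x,y,z cols
 [[ 0.01 -0.91 -0.41]
 [ 0.   -0.41  0.91]
 [-1.   -0.01 -0.  ]]
```

```bash
python3 -m inch '[[34,[-0.5,1,0],[0,0,0]],[34,[0.9,0,0],[-10,0,0]],[34,[0.9,0,0],[-10,0,0]],[34,[0.9,0,0],[-10,0,0]]]' 30;python3 -m inch '[[34,[0.9,0,0],[-10,0,0]],[34,[0.9,0,0],[-10,0,0]],[34,[0.9,0,0],[-10,0,0]]]'; python3 -c "
from h import *
go((.559,-.026,.076))"
```

```text
time: 11.7
position: [0.5582, -0.0245, 0.0793]
tool_rot: [0.677, -0.211, -0.672, -0.213]
ft_force: [-0.5, 0.6, 3.8]
grip_width: 0.0367
time: 12.08
position: [0.5572, -0.0243, 0.077]
tool_rot: [0.708, -0.024, -0.705, -0.025]
ft_force: [-0.9, 1.1, 3.0]
grip_width: 0.0363
t 12.075 pos [ 0.5572 -0.0243  0.077 ] yaw -93.9 q6 1.39 f [-0.9  1.1  3. ] w 0.0363
SHIFT [ 1.   1.6 -1.9] TURN [-0.  -0.3  0.1] axes x,y,z cols
 [[ 0.01 -0.07 -1.  ]
 [ 0.   -1.    0.07]
 [-1.   -0.   -0.01]]
```

```bash
python3 -m inch '[[34,[1,0,0],[-10,0,0]],[34,[1,0,0],[-10,0,0]],[34,[1,0,0],[-10,0,0]],[34,[1,0,0],[-10,0,0]]]' 30;python3 -m inch '[[34,[1,0,0],[-10,0,0]],[34,[1,0,0],[-10,0,0]],[34,[1,0,0],[-10,0,0]],[34,[1,0,0],[-10,0,0]]]'; python3 -c "
from h import *
go((.559,-.026,.076))"
```

```text
time: 12.58
position: [0.5567, -0.0262, 0.0736]
tool_rot: [0.671, 0.226, -0.668, 0.229]
ft_force: [-0.7, -0.9, 2.6]
grip_width: 0.0363
time: 13.08
position: [0.558, -0.0285, 0.07]
tool_rot: [0.546, 0.447, -0.545, 0.453]
ft_force: [0.3, -1.3, 0.9]
grip_width: 0.0359
t 13.075 pos [ 0.558  -0.0285  0.07  ] yaw -11.0 q6 -0.05 f [ 0.3 -1.3  0.9] w 0.0359
SHIFT [-6.   0.6 -2.7] TURN [-0.   0.3 -0.5] axes x,y,z cols
 [[ 0.01  0.98 -0.19]
 [-0.01 -0.19 -0.98]
 [-1.    0.01  0.  ]]
```

```bash
python3 -m inch '[[34,[1,0,0],[-10,0,0]],[34,[1,0,0],[-10,0,0]],[34,[1,0,0],[-10,0,0]],[34,[1,0,0],[-10,0,0]],[34,[1,0,0],[-10,0,0]],[34,[1,0,0],[-10,0,0]]]' 30;python3 -m inch '[[34,[1,0,0],[-10,0,0]],[34,[1,0,0],[-10,0,0]],[34,[1,0,0],[-10,0,0]]]'; python3 -c "
from h import *
go((.559,-.026,.076))"
```

```text
time: 13.82
position: [0.5627, -0.0302, 0.0651]
tool_rot: [0.235, 0.66, -0.237, 0.673]
ft_force: [0.6, 2.2, 2.7]
grip_width: 0.036
time: 14.2
position: [0.564, -0.029, 0.0628]
tool_rot: [0.048, 0.698, -0.052, 0.713]
ft_force: [1.0, 2.3, 3.4]
grip_width: 0.0365
t 14.2 pos [ 0.564  -0.029   0.0628] yaw 81.9 q6 -1.68 f [1.  2.3 3.4] w 0.0365
SHIFT [-13.3   2.2  -5.1] TURN [0.  1.2 0.2] axes x,y,z cols
 [[ 0.02  0.14  0.99]
 [-0.01  0.99 -0.14]
 [-1.   -0.    0.02]]
```

```bash
python3 -m inch '[[34,[1,0.7,0],[-10,1,0]],[34,[1,0.7,0],[-10,0,0]],[34,[1,0.7,0],[-10,0,0]]]' 30;python3 -m inch '[[34,[1,0.7,0],[-8,0,0]],[34,[1,0.5,0],[-6,0,0]]]'; python3 -c "
from h import *
go((.559,-.026,.076))"
```

```text
time: 14.58
position: [0.5639, -0.0259, 0.0601]
tool_rot: [-0.142, 0.692, 0.139, 0.694]
ft_force: [-0.3, 1.3, 4.2]
grip_width: 0.0357
time: 14.82
position: [0.5634, -0.0237, 0.0595]
tool_rot: [-0.227, 0.669, 0.225, 0.671]
ft_force: [-3.1, 2.7, 9.1]
grip_width: 0.0359
t 14.825 pos [ 0.5634 -0.0237  0.0595] yaw 127.3 q6 -2.46 f [-3.1  2.7  9.1] w 0.0359
SHIFT [-16.5   0.8  -4.9] TURN [0.  0.  0.2] axes x,y,z cols
 [[ 0.   -0.61  0.8 ]
 [-0.    0.8   0.61]
 [-1.   -0.    0.  ]]
```

The nut ran smoothly down, with TCP going from 0.0807 to 0.0595. That is well past the 36 mm ride-up limit, so this is the left-hand bolt. Next I'll let go, recentre, look from close, and regrip.

```bash
python3 -m inch '[[46,[0,0,0],[0,0,0]],[46,[0,0,0],[0,0,0]],[46,[0,0,-4],[0,0,0]],[46,[0,0,0],[0,0,0]]]' 30; python3 - <<'E'
from h import *
go((.5598,-.0278,.06))
a=save("scene","s7")[190:270,340:420];b=save("wrist","w7")[180:420,200:440]
cv2.imwrite("pics/c7.png",np.hstack([cv2.resize(x,(400,400),interpolation=cv2.INTER_CUBIC) for x in(a,b)])[...,::-1])
E
```

```text
time: 15.32
position: [0.5602, -0.0267, 0.0592]
tool_rot: [-0.227, 0.669, 0.225, 0.671]
ft_force: [0.4, -0.9, 0.4]
grip_width: 0.0459
t 15.325 pos [ 0.5602 -0.0267  0.0592] yaw 127.3 q6 -2.46 f [ 0.4 -0.9  0.4] w 0.0459
SHIFT [-0.8 -0.7 -1. ] TURN [0.  0.  0.3] axes x,y,z cols
 [[ 0.   -0.61  0.8 ]
 [-0.    0.8   0.61]
 [-1.   -0.    0.  ]]
```

View pics/c7.png

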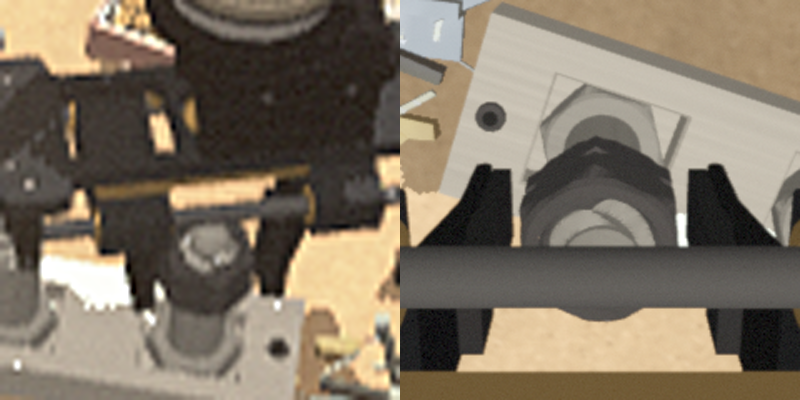

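```bash
python3 -m inch '[[34,[0,-0.5,-0.5],[0,0,0]],[34,[0,0,0],[0,0,0]],[34,[0,0,0],[0,0,0]],[34,[0,0,0],[0,0,0]],[34,[-5,0,0],[0,0,0]],[34,[-5,0,0],[0,0,0]],[34,[-6,0,0],[0,0,0]],[34,[-10,0,0],[0,0,0]],[34,[-15,0,0],[0,0,0]]]' 45; python3 -c "
from h import *
go((.431,-.3145,.12))"
```

```text
time: 16.55
position: [0.5582, -0.0266, 0.1006]
tool_rot: [-0.226, 0.671, 0.226, 0.669]
ft_force: [0.4, 0.1, -3.5]
grip_width: 0.0358
t 16.55 pos [ 0.5582 -0.0266  0.1006] yaw 127.3 q6 -2.47 f [ 0.4  0.1 -3.5] w 0.0358
SHIFT [ -18.6 -152.  -275.6] TURN [-0.  -0.1  0. ] axes x,y,z cols
 [[-0.   -0.61  0.8 ]
 [-0.    0.8   0.61]
 [-1.   -0.   -0.  ]]
```

```bash
python3 -m inch '[[34,[-13,0,0],[5,0,0]],[34,[-13,0,0],[8,0,0]],[34,[-13,0,0],[9,0,0]],[34,[0,0,0],[9,0,0]],[34,[0,0,0],[9,0,0]],[34,[0,0,0],[9,0,0]],[34,[0,0,0],[9,0,0]],[34,[0,0,0],[9,0,0]],[34,[0,0,0],[9,0,0]],[34,[0,0,0],[5,0,0]],[34,[0,0,0],[0,0,0]]]' 45; python3 -c "
from h import *
go((.431,-.3145,.12))"
```

```text
time: 17.92
position: [0.5598, -0.0269, 0.1543]
tool_rot: [0.278, 0.646, -0.279, 0.654]
ft_force: [-0.8, 0.2, -3.8]
grip_width: 0.0355
t 17.925 pos [ 0.5598 -0.0269  0.1543] yaw 43.6 q6 -1.01 f [-0.8  0.2 -3.8] w 0.0355
SHIFT [  34.4 -291.8  118.9] TURN [-0.   0.6 -0.2] axes x,y,z cols
 [[ 0.01  0.72  0.69]
 [-0.01  0.69 -0.72]
 [-1.    0.    0.01]]
```

```bash
python3 -m inch '[[34,[0,-20,8],[0,0.6,0]],[34,[0,-36,15],[0,0,0]],[34,[0,-36,15],[0,0,0]],[34,[0,-36,15],[0,0,0]],[34,[0,-36,15],[0,0,0]],[34,[0,-36,15],[0,0,0]],[34,[0,-36,14],[0,0,0]],[34,[0,-20,8],[0,0,0]],[34,[0,0,0],[0,0,0]]]' 45; python3 -c "
from h import *
go((.431,-.3145,.08))"
```

```text
time: 19.05
position: [0.4477, -0.2891, 0.1595]
tool_rot: [0.273, 0.648, -0.272, 0.657]
ft_force: [0.7, -0.2, -3.2]
grip_width: 0.0358
t 19.05 pos [ 0.4477 -0.2891  0.1595] yaw 44.7 q6 -1.57 f [ 0.7 -0.2 -3.2] w 0.0358
SHIFT [ 79.4 -30.2   5.5] TURN [-0.   0.6 -0.3] axes x,y,z cols
 [[ 0.01  0.71  0.7 ]
 [-0.    0.7  -0.71]
 [-1.    0.01  0.01]]
```

```bash
python3 -m inch '[[34,[0,-28,5],[0,0.6,-0.3]],[34,[20,0,0],[0,0,0]],[34,[20,0,0],[0,0,0]],[34,[20,0,0],[0,0,0]],[34,[15,0,0],[0,0,0]],[34,[0,0,0],[0,0,0]]]' 45; python3 - <<'E'
from h import *
go((.431,-.3145,.0565))
a=save("scene","s8")[300:440,410:550]
save("top","t8");b=cv2.imread("pics/t8.png")[230:350,400:520,::-1]
cv2.imwrite("pics/c8.png",np.hstack([cv2.resize(x,(400,400),interpolation=cv2.INTER_CUBIC) for x in(a,b)])[...,::-1])
E
```

```text
time: 19.8
position: [0.4338, -0.3088, 0.085]
tool_rot: [0.27, 0.653, -0.269, 0.655]
ft_force: [0.4, 0.4, -2.9]
grip_width: 0.0359
t 19.8 pos [ 0.4338 -0.3088  0.085 ] yaw 45.2 q6 -1.62 f [ 0.4  0.4 -2.9] w 0.0359
SHIFT [28.5 -6.   2. ] TURN [-0.   0.1 -0.2] axes x,y,z cols
 [[ 0.    0.7   0.71]
 [ 0.    0.71 -0.7 ]
 [-1.    0.    0.  ]]
```

View pics/c8.png

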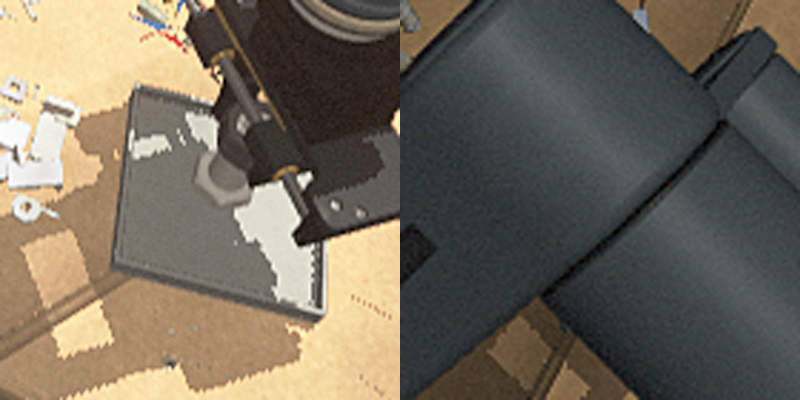

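The bolt hangs upright over the middle of the tray, with its head at crop (220,185). I'll lower it now.

```bash
python3 -m inch '[[34,[9,-5,1],[0,0,0]],[34,[8,0,0],[0,0,0]],[34,[5,0,0],[0,0,0]],[34,[2,0,0],[0,0,0]],[34,[0,0,0],[0,0,0]]]' 45; python3 -m inch '[[34,[1.5,0,0],[0,0,0]],[34,[1.5,0,0],[0,0,0]]]'; python3 -c "
from h import *
go((.431,-.3145,.0565))"
```

```text
time: 20.52
position: [0.4324, -0.3155, 0.0619]
tool_rot: [0.269, 0.651, -0.27, 0.657]
ft_force: [0.5, 0.8, -2.9]
grip_width: 0.0358
time: 20.78
position: [0.4325, -0.3156, 0.0594]
tool_rot: [0.269, 0.65, -0.27, 0.657]
ft_force: [-0.6, -0.6, -0.7]
grip_width: 0.0361
t 20.775 pos [ 0.4325 -0.3156  0.0594] yaw 45.2 q6 -1.63 f [-0.6 -0.6 -0.7] w 0.0361
SHIFT [ 2.9 -0.3 -1.9] TURN [-0.   0.5 -0.1] axes x,y,z cols
 [[ 0.01  0.71  0.71]
 [-0.    0.71 -0.71]
 [-1.    0.    0.01]]
```

```bash
python3 -m inch '[[34,[1.2,0,0],[0,0.5,0]],[34,[1,0,0],[0,0,0]],[34,[0,0,0],[0,0,0]]]' ; python3 -c "
from h import *
go((.431,-.3145,.0565))"
```

```text
time: 21.15
position: [0.4326, -0.3155, 0.0589]
tool_rot: [0.27, 0.653, -0.269, 0.654]
ft_force: [-1.1, 0.2, -1.2]
grip_width: 0.0354
t 21.15 pos [ 0.4326 -0.3155  0.0589] yaw 45.2 q6 -1.63 f [-1.1  0.2 -1.2] w 0.0354
SHIFT [ 2.4 -0.4 -1.8] TURN [ 0.  -0.  -0.1] axes x,y,z cols
 [[ 0.    0.7   0.71]
 [ 0.    0.71 -0.7 ]
 [-1.    0.   -0.  ]]
```

```bash
python3 -m inch '[[34,[1.3,0,0],[0,0,0]],[34,[1.2,0,0],[0,0,0]]]' ; python3 -m inch '[[44,[0,0,0],[0,0,0]],[46,[0,0,0],[0,0,0]],[46,[0,0,0],[0,0,0]],[46,[-10,0,0],[0,0,0]],[46,[-25,0,0],[0,0,0]],[46,[-40,0,0],[0,0,0]],[46,[-40,0,0],[0,0,0]]]'; python3 -m inch '[[60,[0,30,-45],[0,0,0]],[60,[0,30,-45],[0,0,0]],[60,[0,30,-45],[0,0,0]],[60,[0,0,0],[0,0,0]]]'; python3 - <<'E'
from h import *
go((.431,-.3145,.15))
a=save("scene","s9")[300:420,420:540]
b=save("wrist","w9")
c=imaging.camera("top")[230:350,260:380]
cv2.imwrite("pics/c9.png",np.hstack([np.vstack([cv2.resize(x,(300,300),interpolation=cv2.INTER_CUBIC) for x in(a,c)]),cv2.resize(b,(480,360)) if 0 else np.vstack([cv2.resize(b,(500,375)),np.zeros((225,500,3),np.uint8)])])[...,::-1])
for t in("nut","bolt_a"):
  for r in imaging.cut_out("scene",t): print(t,r["confidence"],r["box"])
E
```

```text
time: 21.4
position: [0.4324, -0.3154, 0.0584]
tool_rot: [0.27, 0.654, -0.269, 0.654]
ft_force: [-2.7, 3.1, 13.6]
grip_width: 0.0358
time: 22.28
position: [0.4319, -0.3152, 0.1746]
tool_rot: [0.271, 0.655, -0.268, 0.653]
ft_force: [0.7, -0.5, -0.1]
grip_width: 0.0459
time: 22.78
position: [0.4014, -0.1556, 0.1803]
tool_rot: [0.27, 0.65, -0.271, 0.657]
ft_force: [-0.4, -1.0, -0.1]
grip_width: 0.0597
t 22.775 pos [ 0.4014 -0.1556  0.1803] yaw 45.0 q6 -1.42 f [-0.4 -1.  -0.1] w 0.0597
SHIFT [ 31.4 -91.6 132.9] TURN [-0.   0.6 -0.2] axes x,y,z cols
 [[ 0.01  0.71  0.71]
 [-0.01  0.71 -0.71]
 [-1.    0.    0.01]]
nut 0.97 [238.2, 247.8, 26.7, 27.4]
nut 0.81 [236.8, 210.3, 26.5, 24.6]
nut 0.63 [498.4, 358.4, 27.7, 21.7]
bolt_a 0.96 [489.0, 363.6, 27.4, 32.6]
bolt_a 0.85 [305.4, 236.4, 15.4, 30.4]
bolt_a 0.59 [342.6, 244.3, 17.3, 27.6]
```

View pics/c9.png

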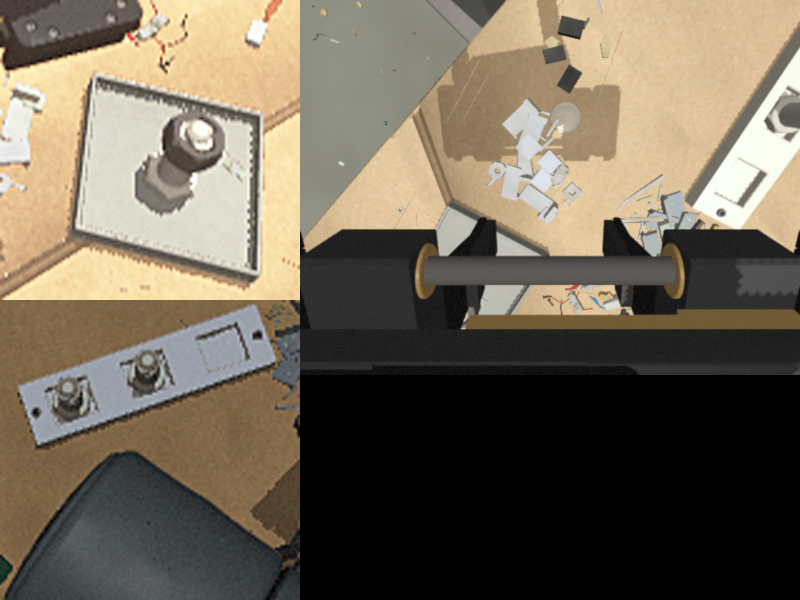

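```bash
python3 - <<'E'
from h import *
# head-mid z=.014, bolt end z=.093, nut mid .069
for z in(.007,.021,.0693,.093): print(z,proj("scene",(.4325,-.3165,z)))
P=atz(ray("scene",(500,352)),.093);print("bolt end world",P)
P=atz(ray("scene",(486,372)),.018);print("head",P)
E
```

```text
0.007 [488.6007 371.6114]
0.021 [490.6269 368.4811]
0.0693 [498.0048 357.0827]
0.093 [501.862  351.1236]
bolt end world [ 0.4293 -0.3142  0.093 ]
head [ 0.4233 -0.3115  0.018 ]
```

```bash
python3 -c "
from rig import robot,get_obs
print(get_obs()['time']);print(robot.hand_in())"
```

```text
23.025
the job is handed in; nothing more can be done
None
```

The left-hand bolt now stands on its head in the grey tray with the nut run down on it. I handed the job in at 23 s; hand-in gives no verdict, so the checks below are my own.

- **Finding the bolt:** The first picture suggested a left-hand thread on the bolt nearest the tray (right in the scene view), so I tried the nut there first. It took the nut, so I never tried the nut on the other two.
- **Running the nut down:** It went down steadily over about 280° of anticlockwise turning, 21 mm in all. Going by the arm's readings, it stopped about 19 mm above the bolt's centre, where the thread ends at 19.5 mm. The highest wrist force I read was about 22 N, at first contact, but I only read it at the end of each call.
- **Placing the bolt:** I lifted it by the nut and lowered it to the tray floor, where a light press read 13.6 N. I let go and backed the arm clear of everything.
- **Last checks:** In the scene view the nut and the bolt's end lie within about 2 pixels of where an upright bolt would put them. The network's position for the nut agreed. My rough reading of the head was about 10 mm off that line. I put this down to seeing mainly its near side, so I did not count it as a lean.
- **Other objects:** The other two bolts still stand in the nest in the last top view. I saw the disc in the last wrist view. I did not measure the blue box, the pliers or the disc again, but the arm did not work near them.

One measurement disagreed: the wrist camera put the nut about 4.5 mm off the centre of the grip, and while the nut was being turned the tool circled the bolt by about that much. I recentred the grip before lifting the bolt.

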